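# Shut the spice drawers and the biscuit bin

### The arm

A 6-joint arm with a two-finger parallel gripper is mounted at the origin on the work surface. World frame = base frame: x ahead of the robot, y to its left, z up, the work surface at z = 0. Lengths are in m, angles in rad, forces in N, time in s.
With the tool pointing down it reaches from about 0.3 to 0.775 m from the base axis. Payload 14.6 kg.
Tool frame: the origin (TCP) lies at the very end of the fingers, on their centre line; the grasp point (between the pads) lies 19 mm behind it; z points along the fingers, y is the line along which they close (so a half turn about z gives the same grasp; the last joint's range is limited). The gripper opens to 94 mm and grips with 3 to 60 N. Pads are 16 mm wide; open, the fingers measure 119 mm over their backs; the gripper's body (75 mm by 177 mm) begins 78 mm behind the grasp point.
Start: joints at [1.106, 0.3, 1.521, -0, 1.321, -0.067], TCP at [0.213, 0.507, 0.205] pointing down, gripper open.
Joint ranges: [-3.03, 3.03], [-0.79, 2.21], [0.23, 2.52], [-1.04, 4.18], [0, 3.07], [-2.55, 2.55]. Speed limits (rad/s): [2.22, 2.22, 2.57, 3.14, 3.14, 3.14].

### API

Orientations are given as [roll, pitch, yaw] about the fixed x, y, z axes, in that order (R = Rz(yaw) Ry(pitch) Rx(roll)).
In Python, from station import ctrl gives the robot as it stands.
- The arm moves only by the tool carry_out, never from a script. Its argument "motion" is text: rows parted by semicolons, each of 7 numbers parted by spaces: the shift along the world's x, y, z in m, then the turn, a rotation vector about the world's x, y, z in degrees, then the closure in counts, from 0 (fully open) to 255 (shut). In form: dx dy dz wx wy wz hand; .... A call has 1 to 20 rows; each row shifts and turns the commanded pose from where the row before left it; what a row does not reach is not made up. A row lasts 1/12 s, in which the tool goes at most 41.7 mm and 7.16 degrees, less where a joint would pass 70% of its speed; a pose out of reach is approached as far as the arm can. A call is refused whole if a number of a shift passes 0.0417 or a number of a turn 7.16, either way. A call with a gripper value outside its range is refused whole. The fingers move at their own pace and stop on an object; "grip_force" is the grip in N (left out, the last holds). Time passes only in rows, so rows that do not move let the fingers close. It gives the time, the measured TCP pose, the force, the opening and the grip force at its end, in the units of the state.
- ctrl.get_obs(): the state, without advancing time (a new reading comes with each control period).
- ctrl.camera(name): name is "side" or "top"; returns a dict with "pixels" (384x512x3 uint8, red, green, blue), "range_z" (384x512 float32, m along the optical axis (not along the pixel's ray), 0 where there is no reading), "K" (3x3 intrinsics, pixels), "dist" ([k1, k2, p1, p2, k3] as OpenCV has them; the pictures are not rectified), "position" and "attitude" of the camera in the world. Camera axes: x right, y up, looking along -z (the intrinsics and any distortion apply to the point x, -y, -z); pixel columns grow to the right and rows downward; lengths in m; the calibration is good to about 2 mm. A picture is of the moment at which its call begins.
- ctrl.hand_in(): hands the job in; it is judged then, once.
The state is a dict: "time_s": time; "qpos": joint angles; "joint_vel": joint speeds; "tau": joint torques, N m; "ee_pos": TCP position; "eef_rot": TCP orientation; "force": force on the tool from outside, world axes, zero at the start; "moment": the same for the moment, N m; "grip_width": finger opening in m; "grip_force": force on a finger pad.
Only numpy, scipy, OpenCV 4.12 (cv2) and the standard library are available. Lean on these libraries where they do the work, as an engineer would, in place of code of your own. Each camera call takes 0.05 s, during which the arm holds its last target. There are 200 camera calls.

### The job

Close up the pantry counter: with the fingertips, gently push both open drawers of the spice chest fully home and push the biscuit bin's raised lid down until it lies flat shut, in any order and without slamming. Lift nothing: the spice tins ride in upright inside their drawers, and everything else on the counter stays where it stands.

Things in the scene. Friction and masses are not known exactly. Their poses are not given: they have to be found in the camera images.
- chest: white spice chest fixed to the counter, 280 mm wide, 220 mm deep, 100 mm high with an oak top board, two drawers side by side. Origin on the counter under the middle of the closed drawer fronts; its x axis points into the chest (the way drawers are pushed shut), y to its left, z up. It may stand left or right of the counter's middle, turned up to 0.26 rad
- wide_drawer (a joint): wide left-hand drawer (front 156 mm wide, centred at chest y = +60 mm): how far it stands out, m; 0 = fully home against its stop. It runs freely with light friction (1 to 2 N) and stays where it is left. Its front spans z 13 to 87 mm; the chest's top board lies above it
- wide_drawer_bar (a point): middle of the wide drawer's steel bar pull (bar 10 mm thick, 90 mm long along chest y), 24 mm out from the drawer front and 63 mm above the counter
- narrow_drawer (a joint): narrow right-hand drawer (front 116 mm wide, centred at chest y = -80 mm): same, m; 0 = fully home
- narrow_drawer_bar (a point): middle of the narrow drawer's steel bar pull (10 mm thick, 60 mm long), 24 mm out from the drawer front and 63 mm above the counter
- bin: white biscuit bin fixed to the counter: open box 160 mm deep (its x), 200 mm wide (its y), 110 mm high, walls 5 mm. Origin under its centre; x points away from the robot towards the hinge side, z up. It stands on the other side of the counter's middle from the chest, turned up to 0.26 rad
- bin_lid (a joint): angle of the bin's wooden lid, rad: 0 = lying flat shut on the rim, grows as it rises; 1.57 would be upright. The lid leans open towards the robot. Its hinge is stiff: it stays at any angle and needs about 2 to 4 N to move near its free edge
- lid_hinge (a point): middle of the lid's hinge line, along bin y on the far rim at bin x = +80 mm, 110 mm above the counter. The lid is a plain panel 172 mm long from the hinge, 204 mm wide, 10 mm thick, with no knob; its underside lies on the hinge line, its outer face (looking up when shut, away from the robot when raised) 10 mm outside it
- lid_edge (a point): middle of the lid's free edge, on its outer face, 172 mm from the hinge
- tin_a: small spice tin, 38 mm across, 48 mm high, standing loose in the wide drawer; origin under its centre, z up along it; the drawer floor is 19 mm above the counter
- tin_b: the same kind of tin, standing loose in the narrow drawer
- salt_tub: squat white ceramic salt tub with wooden cap, 64 mm across, 75 mm high, standing in front, midway between chest and bin; origin under its centre, z up; to be left alone
- can: food can with paper label, 74 mm across, 100 mm high, standing towards the back, midway; origin under its centre, z up; to be left alone
- oil_bottle: green glass oil bottle, 66 mm across, 210 mm high, far out on the left; origin under its centre, z up; to be left alone
- mug: white mug, 80 mm across, 90 mm high, near left; origin under its centre, z up; to be left alone
- bowl: white bowl, 130 mm across, 55 mm high, near right; origin under its centre, z up; to be left alone
- pasta_jar: clear storage jar with wooden cap, 76 mm across, 160 mm high, far out on the right; origin under its centre, z up; to be left alone
Mind the look-alikes: they are no part of the job. Leave any blue or red look-alike of the tin_a alone.

How it is judged:
By the outcome, as a careful person would: the job done as asked, in the order asked, and still so for the second after the job is handed in, with the robot touching nothing.
It also fails if it takes over 72 s, if anything falls off the work surface, if the arm or the gripper's body presses on something with over 40 N, if the wrist force passes 120 N, or if a joint passes its speed limit or range.

## Working session

There is one attempt and no reset: what is moved stays moved. The work goes in short steps, Python scripts to look and compute and a tool call to move; the robot and the scene stay as the last step left them, time stands still between calls to the robot, and variables do not carry over. Pictures are saved under pics/ and viewed, at most 10 in all, crops included, and the job is handed in when it is done.

Besides the shell and the picture viewer there is one more tool, called after "Call:" by a JSON object that holds its "name" and its "arguments", one argument or row to a line. carry_out: Moves the arm, as the interface text tells. Its arguments: {"type":"object","properties":{"motion":{"type":"string"},"grip_force":{"type":"number"}},"required":["motion"]}

```bash
mkdir -p pics; cat > h.py <<'E'
import numpy as np, cv2
from station import ctrl
def cloud(c):
    K=np.array(c["K"],float);d=np.array(c["dist"],float);h,w=c["range_z"].shape
    u,v=np.meshgrid(np.arange(w),np.arange(h))
    n=cv2.undistortPoints(np.stack([u,v],-1).reshape(-1,1,2).astype(np.float64),K,d).reshape(h,w,2)
    z=c["range_z"]; P=np.stack([n[...,0]*z,-n[...,1]*z,-z],-1)
    return P@rot(c["attitude"]).T+np.array(c["position"])
def rot(a):
    a=np.array(a,float)
    if a.shape==(3,3): return a
    from scipy.spatial.transform import Rotation as R
    return R.from_euler('xyz',a).as_matrix() if a.size==3 else R.from_quat(a).as_matrix()
def snap(n,f):
    c=ctrl.camera(n); cv2.imwrite(f"pics/{f}.png",c["pixels"][...,::-1]); np.savez(f"{f}.npz",P=cloud(c),px=c["pixels"],z=c["range_z"]); return c
E
python3 - <<'E'
from h import *
for n in("top","side"):
    c=snap(n,n+"0"); print(n,c["position"],c["attitude"],c["K"],c["dist"],(c["range_z"]==0).mean())
print(ctrl.get_obs())
E
```

```text
top [ 0.43569865 -0.01541887  1.19905768] [ 0.10901189 -0.00935367 -1.55212768] [[365.87900438   0.         251.34075189]
 [  0.         365.87900438 189.50601946]
 [  0.           0.           1.        ]] [-0.02417082  0.          0.          0.          0.        ] 0.004114786783854167
side [-0.20545176 -0.98423116  0.9691279 ] [ 0.96803921  0.02382795 -0.67877338] [[449.05854356   0.         251.65880562]
 [  0.         449.05854356 186.86896483]
 [  0.           0.           1.        ]] [0.00803976 0.         0.         0.         0.        ] 0.0039011637369791665
{'time_s': 0.1, 'qpos': array([ 1.10637326e+00,  3.00389369e-01,  1.52154034e+00,  1.40310157e-05,
        1.32069948e+00, -6.66040976e-02]), 'joint_vel': array([-0.00158744, -0.00080698, -0.00135751, -0.00170857, -0.00073296,
       -0.00098767]), 'tau': array([ 1.76840651e-03, -5.32644296e+01, -3.53279579e+01,  7.10426434e-02,
        2.34771747e-02, -5.97395865e-05]), 'ee_pos': array([0.21296641, 0.50682996, 0.20494839]), 'eef_rot': array([-3.14055931e+00, -8.25476404e-05,  2.74377016e+00]), 'force': array([-0.088926  , -1.26209699, -0.2206819 ]), 'moment': array([0.01969149, 0.00657181, 0.06185515]), 'grip_force': 0.0, 'grip_width': 0.09417912680335382}
```

View pics/top0.png

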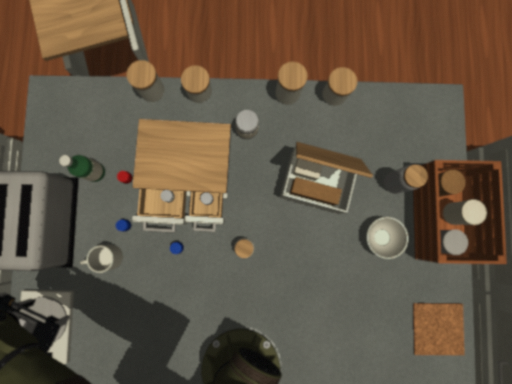

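View pics/side0.png

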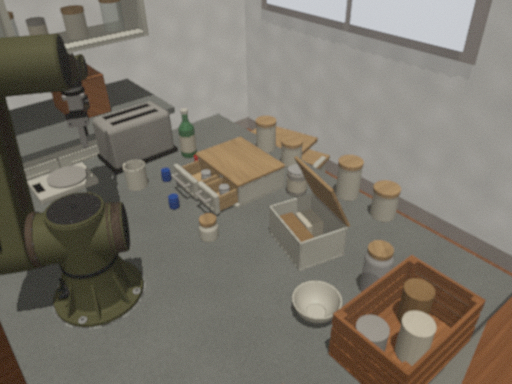

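Top view: the chest is at left, with its oak top around (182,157) and drawer fronts at row ~220 (wide bar (160,229), narrow bar (204,226)). Grey tins are in the drawers at (167,196) and (207,198). The blue tins at (123,225) and (176,246) and the red one at (124,177) stand on the counter, so they are look-alikes to leave alone. The bin is at (320,190) with its raised lid at (333,158).

```bash
cat > m.py <<'E'
from h import *
import sys
def load(n): d=np.load(n+".npz"); return d["P"],d["px"].astype(int)
def rect(P2):
    r=cv2.minAreaRect((P2*1000).astype(np.float32)); return np.round(r[0],1),np.round(r[1],1),round(r[2],2)
def chest(P,reg):
    m=reg&(P[...,2]>.09)&(P[...,2]<.112)
    n,l,s,c=cv2.connectedComponentsWithStats(m.astype(np.uint8)); i=1+s[1:,4].argmax()
    return l==i
E
python3 - <<'E'
from m import *
P,px=load("top0")
reg=np.zeros(P.shape[:2],bool); reg[105:240,128:234]=1
m=chest(P,reg); print("oak z",np.median(P[m][:,2]),rect(P[m][:,:2]))
r=cv2.minAreaRect((P[m][:,:2]*1000).astype(np.float32)); print(cv2.boxPoints(r))
# drawer-front profile, columns
for col in (150,163,178,200,207,216):
    print(col,[(r,*np.round(P[r,col]*1000).astype(int)) for r in range(188,240,2)])
for nm,(r0,r1,c0,c1) in dict(blue1=(215,235,113,133),blue2=(237,256,166,187),red=(168,186,115,134),tinA=(188,205,158,176),tinB=(190,206,199,215),salt=(235,260,232,257),can=(108,140,230,262),mug=(240,275,80,118),bowl=(212,262,362,412)).items():
    Q=P[r0:r1,c0:c1].reshape(-1,3); zt=np.percentile(Q[:,2],97); q=Q[Q[:,2]>zt-.006]; print(nm,np.round(q.mean(0)*1000),len(q))
# bin + lid
reg=P[135:215,275:378].reshape(-1,3)
rim=reg[(abs(reg[:,2]-.11)<.006)]; print("rim",rect(rim[:,:2]),len(rim))
S,_=load("side0"); s=S[150:270,262:352].reshape(-1,3)
for nm,q in(("top",reg),("side",s)):
    w=q[(q[:,2]>.135)]; w=w[(w[:,0]>.4)&(w[:,0]<.75)&(w[:,1]<-.02)&(w[:,1]>-.4)]
    c=w.mean(0); _,sv,V=np.linalg.svd(w-c,full_matrices=False); print(nm,len(w),c,V[2],sv/np.sqrt(len(w)),w.max(0),w.min(0), w[w[:,2].argmax()])
E
```

```text
oak z 0.09901365499739856 (array([658.3, 192.6]), array([286.5, 216.1]), 87.81)
[[544.8468    53.58725 ]
 [760.8285    45.329956]
 [771.7748   331.64505 ]
 [555.7931   339.90234 ]]
150 [(188, np.int64(555), np.int64(282), np.int64(101)), (190, np.int64(557), np.int64(305), np.int64(19)), (192, np.int64(550), np.int64(304), np.int64(21)), (194, np.int64(544), np.int64(303), np.int64(21)), (196, np.int64(538), np.int64(305), np.int64(13)), (198, np.int64(531), np.int64(304), np.int64(16)), (200, np.int64(525), np.int64(303), np.int64(18)), (202, np.int64(518), np.int64(304), np.int64(14)), (204, np.int64(512), np.int64(302), np.int64(18)), (206, np.int64(505), np.int64(302), np.int64(18)), (208, np.int64(499), np.int64(302), np.int64(17)), (210, np.int64(492), np.int64(301), np.int64(21)), (212, np.int64(486), np.int64(302), np.int64(14)), (214, np.int64(479), np.int64(300), np.int64(22)), (216, np.int64(471), np.int64(287), np.int64(71)), (218, np.int64(465), np.int64(282), np.int64(85)), (220, np.int64(459), np.int64(283), np.int64(83)), (222, np.int64(453), np.int64(282), np.int64(8
[... 7092 characters left out ...]
382.  55.] 76
tinA [554. 232.  99.] 34
tinB [550. 110.  99.] 36
salt [379.  -4.  84.] 237
can [771.  -4. 103.] 337
mug [344. 402. 154.] 134
bowl [ 417. -446.   98.] 229
rim (array([ 598.8, -235.2]), array([201.3, 169.5]), 75.86) 278
top 1093 [ 0.62930932 -0.24075833  0.222334  ] [ 0.86114473 -0.21501012  0.46065215] [0.0595475  0.04768403 0.00225728] [ 0.6934213  -0.13702515  0.27193382] [ 0.57626328 -0.34882814  0.13525109] [ 0.60274559 -0.24950992  0.27193382]
side 842 [ 0.61761774 -0.25745648  0.2150257 ] [-0.88462776  0.21193418 -0.41535242] [0.06328507 0.04653037 0.00254521] [ 0.6806927  -0.13688846  0.27234805] [ 0.571249   -0.34972805  0.13565111] [ 0.61586494 -0.17796235  0.27234805]
```

Call:
{"name": "carry_out", "arguments": {
  "motion": "0.01 -0.0239 0 0 0 2 255;0.018 -0.0239 0 0 0 2 255;0.018 -0.0239 0 0 0 2 255;0.018 -0.0239 0 0 0 2 255;0.018 -0.0239 0 0 0 2 255;0.018 -0.0239 0 0 0 2 255;0.018 -0.0239 0 0 0 2 255;0.018 -0.0239 0 0 0 2 255;0.018 -0.0239 0 0 0 2 255;0.018 -0.0239 0 0 0 2.6 255;0 0 0 0 0 0 255;0 0 0 0 0 0 255",
  "grip_force": 15
}}

```text
time_s: 1.1
ee_pos: [0.3855, 0.2672, 0.2052]
eef_rot: [-3.141, -0.0, 3.1]
force: [-1.0, 0.0, -0.3]
grip_width: 0.0175
grip_force: 0.0
```

Call:
{"name": "carry_out", "arguments": {
  "motion": "0 0 -0.02 0 0 0 255;0 0 -0.02 0 0 0 255;0 0 -0.02 0 0 0 255;0 0 -0.02 0 0 0 255;0 0 -0.02 0 0 0 255;0 0 -0.02 0 0 0 255;0 0 -0.02 0 0 0 255;0 0 -0.02 0 0 0 255;0 0 0 0 0 0 255;0 0 0 0 0 0 255"
}}

```text
time_s: 1.93
ee_pos: [0.3843, 0.2686, 0.0452]
eef_rot: [-3.141, -0.002, 3.104]
force: [-0.6, -0.6, 0.5]
grip_width: 0.0005
grip_force: 0.0
```

Call:
{"name": "carry_out", "arguments": {
  "motion": "0.004 0 0 0 0 0 255;0.004 0 0 0 0 0 255;0.004 0 0 0 0 0 255;0.004 0 0 0 0 0 255;0.003 0 0 0 0 0 255;0.002 0 0 0 0 0 255;0.002 0 0 0 0 0 255;0.002 0 0 0 0 0 255;0.002 0 0 0 0 0 255;0.002 0 0 0 0 0 255;0.002 0 0 0 0 0 255;0.002 0 0 0 0 0 255"
}}

```text
time_s: 2.93
ee_pos: [0.4181, 0.268, 0.0454]
eef_rot: [-3.141, -0.0, 3.103]
force: [-1.4, 0.3, -0.7]
grip_width: 0.0004
grip_force: 0.5
```

Call:
{"name": "carry_out", "arguments": {
  "motion": "0.003 0 0 0 0 0 255;0.004 0 0 0 0 0 255;0.004 -0.0002 0 0 0 0 255;0.004 -0.0002 0 0 0 0 255;0.004 -0.0002 0 0 0 0 255;0.004 -0.0002 0 0 0 0 255;0.004 -0.0002 0 0 0 0 255;0.004 -0.0002 0 0 0 0 255;0.004 -0.0002 0 0 0 0 255;0.004 -0.0002 0 0 0 0 255;0.004 -0.0002 0 0 0 0 255;0.004 -0.0002 0 0 0 0 255;0.004 -0.0002 0 0 0 0 255;0.004 -0.0002 0 0 0 0 255;0.004 -0.0002 0 0 0 0 255;0.003 -0.0001 0 0 0 0 255;0.002 -0.0001 0 0 0 0 255;0.001 -0.0001 0 0 0 0 255"
}}

```text
time_s: 4.43
ee_pos: [0.4833, 0.2651, 0.0454]
eef_rot: [-3.142, 0.0, 3.103]
force: [-0.8, 1.1, -0.1]
grip_width: 0.0007
grip_force: 0.5
```

```bash
python3 - <<'E'
from h import *
snap("side","side1")
i=cv2.imread("pics/side1.png")[100:290,130:360]; cv2.imwrite("pics/side1c.png",cv2.resize(i,None,fx=3,fy=3,interpolation=2))
E
```

```text
(no output)
```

View pics/side1c.png

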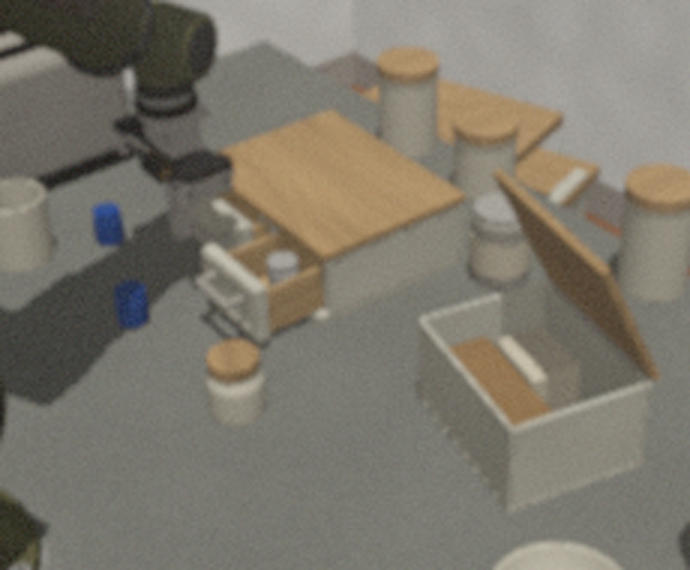

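The crop shows the wide drawer mostly pushed in (its front at about (235,215)). The narrow drawer is still out with its tin upright, and nothing else has moved. I'll carry on slowly.

Call:
{"name": "carry_out", "arguments": {
  "motion": "0.002 0 0 0 0 0 255;0.003 -0.0001 0 0 0 0 255;0.003 -0.0001 0 0 0 0 255;0.003 -0.0001 0 0 0 0 255;0.002 -0.0001 0 0 0 0 255;0.002 -0.0001 0 0 0 0 255;0.002 -0.0001 0 0 0 0 255;0.001 -0.0001 0 0 0 0 255;0.001 -0.0001 0 0 0 0 255;0.001 -0.0001 0 0 0 0 255;0.001 0 0 0 0 0 255;0.001 0 0 0 0 0 255;0.001 0 0 0 0 0 255;0.001 0 0 0 0 0 255"
}}

```text
time_s: 5.65
ee_pos: [0.5071, 0.2642, 0.0454]
eef_rot: [-3.142, -0.0, 3.103]
force: [-2.8, 0.0, 0.0]
grip_width: 0.0004
grip_force: 2.0
```

Call:
{"name": "carry_out", "arguments": {
  "motion": "0.001 0 0 0 0 0 255;0.001 0 0 0 0 0 255;0.001 0 0 0 0 0 255;0.001 0 0 0 0 0 255;0.001 0 0 0 0 0 255;0.001 0 0 0 0 0 255"
}}

```text
time_s: 6.15
ee_pos: [0.5076, 0.2642, 0.0452]
eef_rot: [-3.138, -0.013, 3.104]
force: [-51.5, -4.1, 32.7]
grip_width: 0.0003
grip_force: 26.0
```

The drawer is on its stop: the force rose and there was no further travel. I'll ease off.

Call:
{"name": "carry_out", "arguments": {
  "motion": "-0.002 0 0 0 0 0 255;-0.002 0 0 0 0 0 255;-0.002 0 0 0 0 0 255;-0.01 0 0 0 0 0 255;-0.02 0 0 0 0 0 255;-0.02 0 0 0 0 0 255;0 0 0.02 0 0 0 255;0 0 0.03 0 0 0 255;0 0 0.03 0 0 0 255;0 0 0.03 0 0 0 255;0 0 0 0 0 0 255"
}}

```text
time_s: 7.07
ee_pos: [0.4593, 0.2652, 0.1613]
eef_rot: [3.137, 0.008, 3.103]
force: [0.7, 0.2, 0.5]
grip_width: 0.0006
grip_force: 0.0
```

```bash
python3 - <<'E'
from m import *
snap("top","top2"); P,px=load("top2")
for col in (145,150,200,207): print(col,[(r,*np.round(P[r,col]*1000).astype(int).tolist()) for r in range(184,234,2)])
print(ctrl.get_obs()["ee_pos"],ctrl.get_obs()["force"])
E
```

```text
145 [(184, 567, 299, 100), (186, 561, 298, 99), (188, 555, 300, 94), (190, 550, 302, 86), (192, 544, 304, 78), (194, 546, 326, -4), (196, 539, 325, 0), (198, 527, 307, 64), (200, 521, 306, 66), (202, 519, 324, -1), (204, 513, 324, -2), (206, 486, 225, 347), (208, 478, 208, 408), (210, 473, 204, 420), (212, 468, 202, 426), (214, 464, 201, 432), (216, 460, 199, 436), (218, 455, 199, 437), (220, 451, 198, 438), (222, 447, 199, 436), (224, 443, 196, 445), (226, 439, 194, 449), (228, 435, 193, 455), (230, 431, 190, 463), (232, 427, 188, 469)]
150 [(184, 567, 284, 97), (186, 561, 283, 100), (188, 555, 283, 98), (190, 550, 285, 90), (192, 544, 287, 82), (194, 546, 309, -2), (196, 539, 309, -2), (198, 527, 291, 63), (200, 521, 290, 67), (202, 520, 309, -3), (204, 513, 307, 1), (206, 506, 306, 3), (208, 485, 233, 273), (210, 478, 223, 309), (212, 474, 224, 307), (214, 469, 224, 306), (216, 464, 224, 304), (218, 459, 223, 307), (220, 454, 224, 302), (222, 449, 225, 300), (224, 445, 224, 301), (226, 439, 195, 409), (228, 435, 192, 420), (230, 431, 190, 427), (232, 427, 189, 431)]
200 [(184, 569
[... 419 characters left out ...]
51, 141, -3), (226, 444, 141, 2), (228, 438, 132, 65), (230, 431, 132, 66), (232, 425, 140, -1)]
207 [(184, 570, 111, 100), (186, 564, 111, 99), (188, 558, 110, 101), (190, 552, 110, 100), (192, 554, 120, 17), (194, 543, 113, 71), (196, 537, 114, 65), (198, 531, 113, 67), (200, 524, 113, 66), (202, 518, 113, 67), (204, 513, 114, 52), (206, 509, 118, 17), (208, 502, 118, 17), (210, 496, 118, 18), (212, 489, 118, 18), (214, 483, 118, 15), (216, 475, 111, 73), (218, 468, 110, 84), (220, 462, 109, 87), (222, 456, 109, 83), (224, 451, 118, 4), (226, 445, 118, 0), (228, 438, 111, 66), (230, 432, 111, 65), (232, 425, 118, -4)]
[0.45849692 0.26481536 0.15842324] [-0.17567229 -0.13527157  0.22064521]
```

View pics/top2.png

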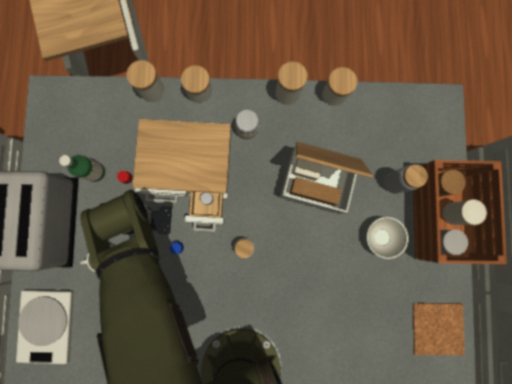

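Top view: the wide drawer is home. Its front is flush under the board at row ~192 and the bar is at (163,198). The narrow drawer is still out at (205,222). The blue tin at (176,246) and everything else has not moved. Narrow drawer next.

Call:
{"name": "carry_out", "arguments": {
  "motion": "-0.009 -0.018 0 0 0 0 255;-0.009 -0.018 0 0 0 0 255;-0.009 -0.018 0 0 0 0 255;-0.009 -0.018 0 0 0 0 255;-0.009 -0.018 0 0 0 0 255;-0.009 -0.018 0 0 0 0 255;-0.009 -0.018 0 0 0 0 255;-0.009 -0.018 0 0 0 0 255;0 0 -0.02 0 0 0 255;0 0 -0.02 0 0 0 255;0 0 -0.02 0 0 0 255;0 0 -0.02 0 0 0 255;0 0 -0.02 0 0 0 255;0 0 -0.013 0 0 0 255;0 0 0 0 0 0 255;0 0 0 0 0 0 255"
}}

```text
time_s: 8.45
ee_pos: [0.3846, 0.1201, 0.0419]
eef_rot: [-3.141, -0.002, 3.103]
force: [-0.5, 0.3, 0.1]
grip_width: 0.0006
grip_force: 0.0
```

Call:
{"name": "carry_out", "arguments": {
  "motion": "0.006 0 0 0 0 0 255;0.006 0 0 0 0 0 255;0.006 0 0 0 0 0 255;0.004 0 0 0 0 0 255;0.002 0 0 0 0 0 255;0.002 0 0 0 0 0 255;0.002 0 0 0 0 0 255;0.002 0 0 0 0 0 255;0.002 0 0 0 0 0 255;0.002 0 0 0 0 0 255;0.002 0 0 0 0 0 255;0.003 0 0 0 0 0 255;0.003 -0.0001 0 0 0 0 255;0.003 -0.0001 0 0 0 0 255;0.003 -0.0001 0 0 0 0 255"
}}

```text
time_s: 9.7
ee_pos: [0.4333, 0.1199, 0.0424]
eef_rot: [-3.141, -0.0, 3.103]
force: [-1.3, -1.1, 0.5]
grip_width: 0.0005
grip_force: 0.6
```

Call:
{"name": "carry_out", "arguments": {
  "motion": "0.003 -0.0001 0 0 0 0 255;0.004 -0.0001 0 0 0 0 255;0.004 -0.0002 0 0 0 0 255;0.004 -0.0002 0 0 0 0 255;0.004 -0.0002 0 0 0 0 255;0.004 -0.0002 0 0 0 0 255;0.004 -0.0002 0 0 0 0 255;0.004 -0.0002 0 0 0 0 255;0.003 -0.0001 0 0 0 0 255;0.003 -0.0001 0 0 0 0 255;0.002 -0.0001 0 0 0 0 255;0.002 -0.0001 0 0 0 0 255;0.002 -0.0001 0 0 0 0 255;0.001 -0.0001 0 0 0 0 255;0.001 0 0 0 0 0 255"
}}

```text
time_s: 10.95
ee_pos: [0.4781, 0.1179, 0.0425]
eef_rot: [-3.142, 0.0, 3.103]
force: [-1.1, -0.7, 0.7]
grip_width: 0.0005
grip_force: 0.5
```

Target is about 0.502, so 24 mm to go.

Call:
{"name": "carry_out", "arguments": {
  "motion": "0.002 0 0 0 0 0 255;0.002 -0.0001 0 0 0 0 255;0.002 -0.0001 0 0 0 0 255;0.002 -0.0001 0 0 0 0 255;0.002 -0.0001 0 0 0 0 255;0.002 -0.0001 0 0 0 0 255;0.002 -0.0001 0 0 0 0 255;0.001 -0.0001 0 0 0 0 255;0.001 0 0 0 0 0 255;0.001 0 0 0 0 0 255;0.001 0 0 0 0 0 255;0.001 0 0 0 0 0 255;0.001 0 0 0 0 0 255;0.001 0 0 0 0 0 255"
}}

```text
time_s: 12.12
ee_pos: [0.4991, 0.1172, 0.0424]
eef_rot: [-3.142, -0.0, 3.103]
force: [-1.9, 0.2, 1.5]
grip_width: 0.0007
grip_force: 0.5
```

Call:
{"name": "carry_out", "arguments": {
  "motion": "0.001 0 0 0 0 0 255;0.001 0 0 0 0 0 255"
}}

```text
time_s: 12.28
ee_pos: [0.5011, 0.1172, 0.0424]
eef_rot: [-3.142, -0.0, 3.103]
force: [-1.7, -0.5, 0.4]
grip_width: 0.0009
grip_force: 0.5
```

Call:
{"name": "carry_out", "arguments": {
  "motion": "0.001 0 0 0 0 0 255;0.001 0 0 0 0 0 255"
}}

```text
time_s: 12.45
ee_pos: [0.5016, 0.1172, 0.0423]
eef_rot: [-3.141, -0.004, 3.103]
force: [-20.5, -1.7, 13.7]
grip_width: 0.0007
grip_force: 9.9
```

Call:
{"name": "carry_out", "arguments": {
  "motion": "0.001 0 0 0 0 0 255"
}}

```text
time_s: 12.53
ee_pos: [0.5016, 0.1172, 0.0423]
eef_rot: [-3.141, -0.006, 3.103]
force: [-27.4, -2.5, 19.7]
grip_width: 0.0004
grip_force: 13.8
```

Call:
{"name": "carry_out", "arguments": {
  "motion": "-0.002 0 0 0 0 0 255;-0.002 0 0 0 0 0 255;-0.002 0 0 0 0 0 255;-0.01 0 0 0 0 0 255;-0.02 0 0 0 0 0 255;-0.02 0 0 0 0 0 255;0 0 0.02 0 0 0 255;0 0 0.036 0 0 0 255;0 0 0.036 0 0 0 255;0 0 0.036 0 0 0 255;0 0 0.036 0 0 0 255;0 0 0.036 0 0 0 255;0 0 0.036 0 0 0 255;0 0 0.036 0 0 0 255;0 0 0.016 0 0 0 255;0 0 0 0 0 0 255;0 0 0 0 0 0 255"
}}

```text
time_s: 13.95
ee_pos: [0.4482, 0.1173, 0.3305]
eef_rot: [3.141, 0.001, 3.103]
force: [-0.3, 0.2, -1.2]
grip_width: 0.0004
grip_force: 0.0
```

Call:
{"name": "carry_out", "arguments": {
  "motion": "0.0168 -0.0304 0 0 0 -1 255;0.0168 -0.0304 0 0 0 -1 255;0.0168 -0.0304 0 0 0 -1 255;0.0168 -0.0304 0 0 0 -1 255;0.0168 -0.0304 0 0 0 -1 255;0.0168 -0.0304 0 0 0 -1 255;0.0168 -0.0304 0 0 0 -1 255;0.0168 -0.0304 0 0 0 -1 255;0.0168 -0.0304 0 0 0 -1 255;0.0168 -0.0304 0 0 0 -1 255;0.0168 -0.0304 0 0 0 -1 255;0.0168 -0.0304 0 0 0 -0.7 255;0 0 0 0 0 0 255;0 0 0 0 0 0 255;0 0 0 0 0 0 255"
}}

```text
time_s: 15.2
ee_pos: [0.6495, -0.2472, 0.3288]
eef_rot: [3.141, -0.002, 2.899]
force: [0.4, 0.9, -1.0]
grip_width: 0.0006
grip_force: 0.0
```

```bash
python3 - <<'E'
from h import *
a=snap("side","side3")["pixels"][80:290,130:370]; b=snap("top","top3")["pixels"][90:270,110:410]
cv2.imwrite("pics/s3.png",cv2.resize(a,None,fx=2.5,fy=2.5)[...,::-1]); cv2.imwrite("pics/t3.png",cv2.resize(b,None,fx=2.5,fy=2.5)[...,::-1])
print(ctrl.get_obs()["ee_pos"])
E
```

```text
[ 0.64945487 -0.24649743  0.33066038]
```

View pics/s3.png

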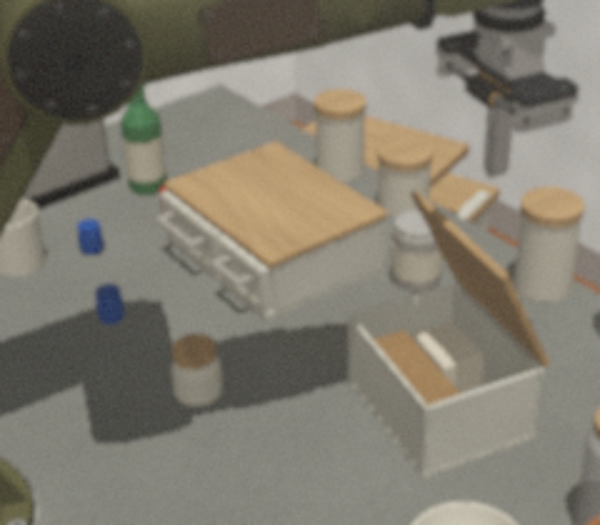

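View pics/t3.png

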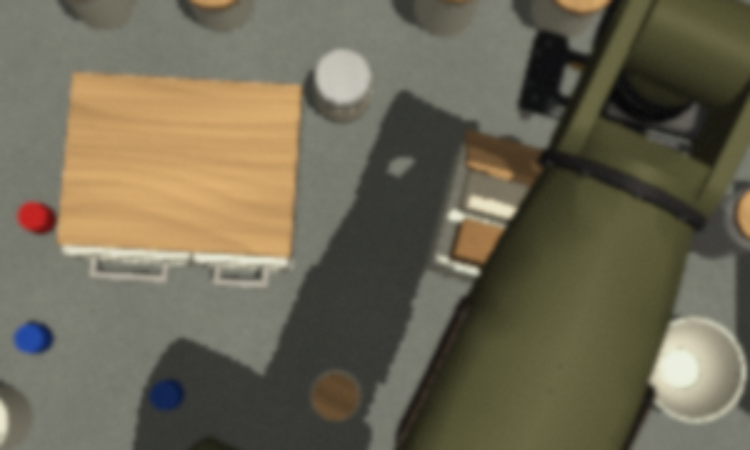

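The drawers are both flush: in the top crop the fronts are at row ~257 under the board and the bars at (130,270) and (242,275). The tins are inside and nothing else has moved. The fingertips (side crop (497,165)) are above and behind the raised lid, so I'll lower them behind it and make contact.

Call:
{"name": "carry_out", "arguments": {
  "motion": "0 0 -0.02 0 0 0 255;0 0 -0.02 0 0 0 255;0 0 -0.02 0 0 0 255;0 0 -0.02 0 0 0 255;0 0 0 0 0 0 255;-0.005 0.0012 0 0 0 0 255;-0.005 0.0012 0 0 0 0 255;-0.005 0.0012 0 0 0 0 255;-0.004 0.001 0 0 0 0 255;-0.002 0.0005 0 0 0 0 255;-0.002 0.0005 0 0 0 0 255;-0.002 0.0005 0 0 0 0 255;-0.002 0.0005 0 0 0 0 255"
}}

```text
time_s: 16.38
ee_pos: [0.6227, -0.241, 0.2506]
eef_rot: [-3.142, 0.001, 2.899]
force: [1.7, -0.2, -0.5]
grip_width: 0.0006
grip_force: 0.8
```

Call:
{"name": "carry_out", "arguments": {
  "motion": "-0.0025 0.0006 -0.001 0 0 0 255;-0.0034 0.0008 -0.0017 0 0 0 255;-0.0034 0.0008 -0.0017 0 0 0 255;-0.0034 0.0008 -0.0017 0 0 0 255;-0.0034 0.0008 -0.0017 0 0 0 255;-0.0034 0.0008 -0.0017 0 0 0 255"
}}

```text
time_s: 16.88
ee_pos: [0.6028, -0.2363, 0.2407]
eef_rot: [3.142, -0.0, 2.899]
force: [1.1, -0.9, 0.4]
grip_width: 0.0003
grip_force: 0.7
```

Call:
{"name": "carry_out", "arguments": {
  "motion": "-0.0034 0.0008 -0.0026 0 0 0 255;-0.0034 0.0008 -0.0026 0 0 0 255;-0.0034 0.0008 -0.0026 0 0 0 255;-0.0034 0.0008 -0.0026 0 0 0 255;-0.0034 0.0008 -0.0026 0 0 0 255;-0.0034 0.0008 -0.0026 0 0 0 255;-0.0029 0.0007 -0.0032 0 0 0 255;-0.0029 0.0007 -0.0032 0 0 0 255;-0.0029 0.0007 -0.0032 0 0 0 255;-0.0029 0.0007 -0.0032 0 0 0 255;-0.0029 0.0007 -0.0032 0 0 0 255;-0.0029 0.0007 -0.0032 0 0 0 255"
}}

```text
time_s: 17.88
ee_pos: [0.5651, -0.2273, 0.2058]
eef_rot: [3.142, -0.0, 2.899]
force: [1.2, 0.5, 0.3]
grip_width: 0.0007
grip_force: 0.4
```

Call:
{"name": "carry_out", "arguments": {
  "motion": "-0.0024 0.0006 -0.0036 0 0 0 255;-0.0024 0.0006 -0.0036 0 0 0 255;-0.0024 0.0006 -0.0036 0 0 0 255;-0.0024 0.0006 -0.0036 0 0 0 255;-0.0024 0.0006 -0.0036 0 0 0 255;-0.0024 0.0006 -0.0036 0 0 0 255;-0.0017 0.0004 -0.004 0 0 0 255;-0.0017 0.0004 -0.004 0 0 0 255;-0.0017 0.0004 -0.004 0 0 0 255;-0.0017 0.0004 -0.004 0 0 0 255;-0.0017 0.0004 -0.004 0 0 0 255;-0.0017 0.0004 -0.004 0 0 0 255"
}}

```text
time_s: 18.88
ee_pos: [0.5406, -0.2213, 0.1601]
eef_rot: [-3.142, 0.0, 2.899]
force: [0.1, 0.1, -0.2]
grip_width: 0.0004
grip_force: 0.3
```

```bash
python3 - <<'E'
from h import *
a=snap("side","side4")["pixels"][80:290,180:400]
cv2.imwrite("pics/s4.png",cv2.resize(a,None,fx=2.5,fy=2.5)[...,::-1]); print(ctrl.get_obs()["force"])
E
```

```text
[-0.10738247 -0.27842105 -0.36040781]
```

View pics/s4.png

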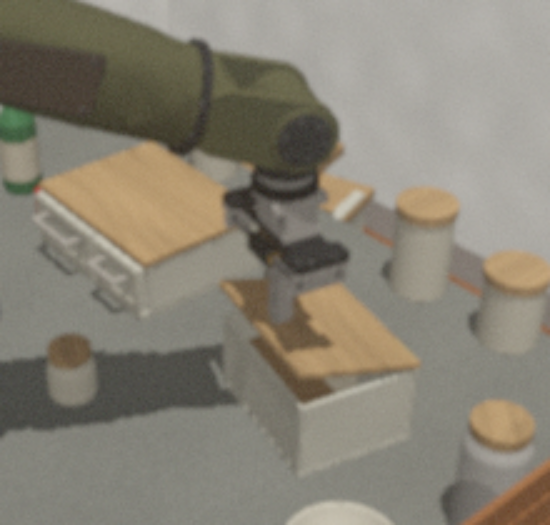

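The lid is down to about 15°, with the fingertips on it near the free edge at (283,315). I'll finish it slowly.

Call:
{"name": "carry_out", "arguments": {
  "motion": "-0.0008 0.0002 -0.002 0 0 0 255;-0.0008 0.0002 -0.003 0 0 0 255;-0.0008 0.0002 -0.003 0 0 0 255;-0.0008 0.0002 -0.003 0 0 0 255;-0.0008 0.0002 -0.003 0 0 0 255;-0.0004 0.0001 -0.003 0 0 0 255;-0.0004 0.0001 -0.003 0 0 0 255;-0.0003 0.0001 -0.003 0 0 0 255;-0.0003 0 -0.002 0 0 0 255;-0.0003 0 -0.002 0 0 0 255;-0.0003 0 -0.002 0 0 0 255;0 0 -0.002 0 0 0 255;0 0 -0.001 0 0 0 255;0 0 -0.001 0 0 0 255;0 0 -0.001 0 0 0 255"
}}

```text
time_s: 20.18
ee_pos: [0.5348, -0.2201, 0.1265]
eef_rot: [-3.142, 0.0, 2.899]
force: [0.2, 0.0, 0.6]
grip_width: 0.0001
grip_force: 0.2
```

Call:
{"name": "carry_out", "arguments": {
  "motion": "0 0 -0.001 0 0 0 255;0 0 -0.001 0 0 0 255;0 0 -0.001 0 0 0 255"
}}

```text
time_s: 20.43
ee_pos: [0.5348, -0.2201, 0.1235]
eef_rot: [-3.142, 0.0, 2.899]
force: [-0.3, -0.5, 1.2]
grip_width: 0.0005
grip_force: 0.2
```

Call:
{"name": "carry_out", "arguments": {
  "motion": "0 0 -0.001 0 0 0 255;0 0 -0.001 0 0 0 255"
}}

```text
time_s: 20.6
ee_pos: [0.5347, -0.22, 0.1214]
eef_rot: [3.142, -0.0, 2.899]
force: [-1.3, -0.2, 0.5]
grip_width: 0.0007
grip_force: 0.2
```

Call:
{"name": "carry_out", "arguments": {
  "motion": "0 0 -0.001 0 0 0 255"
}}

```text
time_s: 20.68
ee_pos: [0.5348, -0.2201, 0.1207]
eef_rot: [-3.142, 0.0, 2.899]
force: [-4.2, 2.1, 13.6]
grip_width: 0.0006
grip_force: 7.1
```

Call:
{"name": "carry_out", "arguments": {
  "motion": "0 0 -0.001 0 0 0 255"
}}

```text
time_s: 20.77
ee_pos: [0.5349, -0.2201, 0.1206]
eef_rot: [-3.141, 0.001, 2.899]
force: [-8.3, 3.2, 20.8]
grip_width: 0.0004
grip_force: 10.1
```

The lid is on the rim: z is 0.1206 and the force jumped to 20.8 N. I'll lift off, move clear and check.

Call:
{"name": "carry_out", "arguments": {
  "motion": "0 0 0.001 0 0 0 255;0 0 0.001 0 0 0 255;0 0 0.004 0 0 0 255;0 0 0.02 0 0 0 255;0 0 0.03 0 0 0 255;0 0 0.036 0 0 0 255;0 0 0.036 0 0 0 255;0 0 0.036 0 0 0 255;0 0 0.036 0 0 0 255;-0.015 0.03 0 0 0 0 255;-0.015 0.035 0 0 0 0 255;-0.015 0.035 0 0 0 0 255;-0.015 0.035 0 0 0 0 255;-0.015 0.035 0 0 0 0 255;-0.015 0.035 0 0 0 0 255;-0.015 0.03 0 0 0 0 255;0 0 0 0 0 0 255;0 0 0 0 0 0 255;0 0 0 0 0 0 255"
}}

```text
time_s: 22.35
ee_pos: [0.43, 0.0147, 0.3197]
eef_rot: [-3.142, 0.0, 2.899]
force: [-0.4, -0.1, 0.1]
grip_width: 0.0007
grip_force: 0.0
```

```bash
python3 - <<'E'
from m import *
snap("side","side5"); snap("top","top5"); P,px=load("top5")
a=P[130:225,270:380].reshape(-1,3); a=a[(a[:,2]>.1)&(a[:,2]<.3)]; print("lid",rect(a[:,:2]),a[:,2].max(),len(a))
c=a.mean(0);V=np.linalg.svd(a-c,full_matrices=False)[2][2];print(c,V)
for col in (163,207): print(col,[(r,*np.round(P[r,col]*1000).astype(int).tolist()) for r in range(186,208,2)])
b=np.hstack([cv2.imread(f"pics/{n}5.png")[100:300,80:420] for n in("top","side")]); cv2.imwrite("pics/f5.png",cv2.resize(b,None,fx=1.17,fy=1.17)); print(ctrl.get_obs()["ee_pos"])
E
```

```text
lid (array([ 590.8, -233.2]), array([205.2, 177.4]), 75.78) 0.12638589312695214 3953
[ 0.58861958 -0.23202442  0.11963923] [1.83486473e-03 7.10818301e-04 9.99998064e-01]
163 [(186, 562, 244, 97), (188, 556, 244, 96), (190, 551, 247, 83), (192, 545, 247, 81), (194, 544, 260, 26), (196, 540, 266, -1), (198, 533, 265, 1), (200, 521, 248, 72), (202, 520, 266, -3), (204, 514, 265, 0), (206, 507, 264, -1)]
207 [(186, 564, 111, 100), (188, 558, 111, 100), (190, 552, 110, 100), (192, 548, 112, 84), (194, 541, 111, 88), (196, 540, 118, 30), (198, 536, 121, -2), (200, 530, 121, -3), (202, 518, 113, 69), (204, 512, 113, 66), (206, 510, 121, -4)]
[0.43011993 0.01414707 0.31941524]
```

View pics/f5.png

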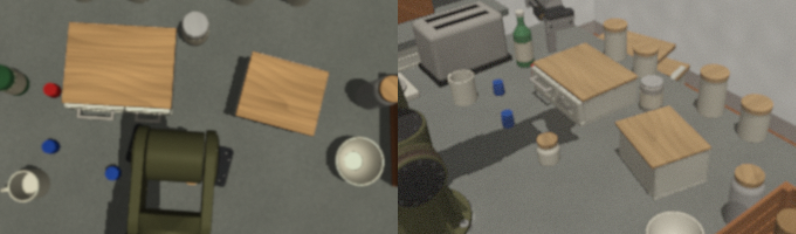

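The picture shows the lid flat at (283,93), with a tilt of 0.002 rad at z 0.120. Both drawers are flush, nothing else has moved, and the arm is clear. Handing in.

```bash
python3 -c "
from station import ctrl
print(ctrl.hand_in())"
```

```text
the job is handed in; nothing more can be done
None
```

Both drawers are pushed home against their stops and the lid lies flat shut on the bin; nothing else on the counter appeared to move, though the wide drawer's final push reached about 60 N against its stop, harder than intended; handed in at about 22 s, no verdict returned.

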